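Slide the top carving blank onto the free rest

TASK

The next blank goes up for carving: first lay the chisel that is lying on one of the two rests flat in the tool tray, then slide the top blank of the stack sideways, without lifting it off or tipping it, onto the rest you have just cleared until it lies flat and square against that rest's end stop, centred on the rest. Keep the two blanks below in their place, and leave the carved heart on the other rest and everything else on the bench undisturbed.

Things in the scene. Friction and masses are not known exactly. Their poses are not given: they have to be found in the camera images.
- board: Fixed grey sliding board, 180 (x) x 486 (y) mm; origin at the centre of its underside, on the bench. Base 6 mm thick. The stack stands on the base in a low middle bay, 156 mm long in y. On either side, |y| from 78 to 223 mm, is a flat raised rest 180 mm wide, top 40 mm above the bench. At each rest's outer end a dark wooden stop, 20 mm thick, stands 12 mm above the rest.
- left_stop (a point): Middle of the inner face of the stop of the rest at the board's +y end, at the height of the rest's top: (0, 223, 40) mm in the board's frame.
- right_stop (a point): The same for the rest at the board's -y end: (0, -223, 40) mm in the board's frame.
- top_blank: Top one of three equal light-wood blanks stacked loose in the bay: a slab 150 (x) x 120 (y) x 18 mm, about 0.17 kg. Origin at the centre of its underside, at the start 42 mm above the bench, 2 mm above the rests' tops; its top is then at 60 mm. Its axes are within 0.11 rad of the board's. Against a stop its origin is at y = +163 or -163 mm in the board's frame.
- middle_blank: Middle blank, same size; underside at 24 mm, top at 42 mm above the bench. Lies loose; stays where it is.
- bottom_blank: Bottom blank, same size; underside at 6 mm, on the board's base. Lies loose; stays where it is.
- chisel: Carving chisel, 190 mm long along its x, lying at the start on either one of the rests, roughly along the board's x. Dark wooden handle from x = -95 to +10 mm, 24 mm wide (y), 22 mm high; steel blade 14 mm wide, 5 mm thick, on to x = +95 mm. Origin at mid-length on the underside; centre of mass near x = -25 mm, in the handle. About 0.11 kg.
- heart: Finished carved wooden heart standing on a foot 80 (its x) x 36 (its y) x 8 mm, 61 mm high in all; it stands on the rest that the chisel is not on. Origin at the centre of the foot's underside. Stays where it is.
- tray: Open wooden tool tray, fixed on the bench, 250 (its x) x 120 (its y) x 30 mm outside, walls and floor 5 mm thick; origin at the centre of its underside. It stands beyond one end of the sliding board, left or right.
- tree: Carved wooden tree, 165 mm high, round base of 72 mm diameter, standing beyond the other end of the sliding board. Origin at the centre of its underside. Bystander.
- mallet: Wooden carver's mallet standing on its head, 82 mm in diameter, 200 mm high, behind the board. Origin at the centre of its underside. Bystander.
- jar: Closed jar, 68 mm in diameter, 85 mm high, behind the board. Origin at the centre of its underside. Bystander.
Mind the look-alikes: they are no part of the job. Of the things that look like the chisel, the middle-sized one is meant.

How it is judged:
By the outcome, as a careful person would: the job done as asked, in the order asked, and still so for the second after the job is handed in, with the robot touching nothing.
It also fails if it takes over 59 s, if anything falls off the work surface, if the arm or the gripper's body presses on something with over 40 N, if the wrist force passes 120 N, or if a joint passes its speed limit or range.

ROBOT

A 6-joint arm with a two-finger parallel gripper is mounted at the origin on the work surface. World frame = base frame: x ahead of the robot, y to its left, z up, the work surface at z = 0. Lengths are in m, angles in rad, forces in N, time in s.
With the tool pointing down it reaches from about 0.4 to 0.825 m from the base axis. Payload 7 kg.
Tool frame: the origin (TCP) lies where the fingers leave the gripper's body, on its centre line; the fingertips stand 66 mm ahead of it and the grasp point (between the pads) lies 47 mm ahead of it; x points along the fingers, z is the direction in which the jaws open and shut, and the axes are right-handed (so a half turn about x gives the same grasp; the last joint's range is limited). The gripper opens to 88 mm and grips with 3 to 60 N. Pads are 19 mm wide; open, the fingers measure 130 mm over their backs; the gripper's body (78 mm by 193 mm) begins 47 mm behind the grasp point.
Start: joints at [0.288, 0.359, 0.012, 0, -1.224, -0.288], TCP at [0.675, -0, 0.292] pointing down, gripper open.
Joint ranges: [-3.07, 3.07], [-1.43, 2.12], [-1.02, 1.25], [-3.03, 1.67], [-3.05, -0], [-3.03, 3.03]. Speed limits (rad/s): [2.39, 2.39, 3.01, 3.14, 3.14, 3.14].

INTERFACE

Orientations are given as a unit quaternion [w, x, y, z].
In Python, from plant import monitor, optics, ticket gives the robot as it stands.
- The arm moves only by the shell command python3 -m pendant 'ROWS' [FORCE]. ROWS is text: rows parted by semicolons, each of 7 numbers parted by spaces: the shift along the tool's x, y, z in units of 40 mm (1.0 is 40 mm), then the turn, a rotation vector about the tool's x, y, z in rad, then the gripper command: -1 is fully open, 1 is shut, values between are in proportion. In form: dx dy dz rx ry rz hand; .... A call has 1 to 8 rows; each row is the pose to reach, as a shift and turn from the pose commanded when the call began, along the tool's axes at that moment; what a row does not reach only later rows make up. A row lasts 1/10 s, in which the tool goes at most 50 mm and 8.59 degrees, less where a joint would pass 70% of its speed; a pose out of reach is approached as far as the arm can. A call with a gripper value outside its range is refused whole. The fingers move at their own pace and stop on an object; FORCE is the grip in N (left out, the last holds). Time passes only in rows, so rows that repeat a pose let the fingers close. It gives the time, the measured TCP pose, the force and the opening at its end, in the units of the state.
- monitor.sense(): the state, without advancing time (a new reading comes with each control period).
- optics.read_camera(name): name is "scene" or "side" or "wrist"; returns a dict with "img" (400x640x3 uint8, red, green, blue), "range_z" (400x640 float32, m along the optical axis (not along the pixel's ray), 0 where there is no reading), "intrinsics" (3x3 intrinsics, pixels), "T" (4x4, takes a point from camera to world coordinates). Camera axes: x right, y down, z forward; pixel columns grow to the right and rows downward; lengths in m; the calibration is good to about 2 mm. A picture is of the moment at which its call begins.
- ticket.close_job(): hands the job in, once; it reports no verdict.
Trained networks look in a picture, given as the dict that the camera call returned (one of the last four; its "shot" number tells which), for a name from the list of things; names that differ only in an ending like _2 or _b are one class to them, and where a whole thing is asked for, a point or a joint stands for the part that bears it (a point fixed in the world has none). Each returns a list of dicts, best first, with "confidence" (0 to 1); they miss things now and then, are a little off and sometimes report something else, mostly with a low value. They report only what shows in the picture. A call takes as long as a camera call. They do not tell look-alikes from the thing itself.
- optics.cut_out(picture, label): "region" (400x640 bool, what is visible of it) and "position" ([row, column] in pixels, amid what is visible of it).
The state is a dict: "t": time; "joints": joint angles; "joint_velocities": joint speeds; "joint_torque": joint torques, N m; "ee_pos": TCP position; "eef_rot": TCP orientation; "wrist_force": force on the tool from outside, world axes, zero at the start; "ft_torque": the same for the moment, N m; "grip_width": finger opening in m.
Only numpy, scipy, OpenCV 4.12 (cv2) and the standard library are available. Lean on these libraries where they do the work, as an engineer would, in place of code of your own. Each camera call takes 0.05 s, during which the arm holds its last target.

## Working session

There is one attempt and no reset: what is moved stays moved. The work goes in short steps, Python scripts to look and compute and a shell command to move; the robot and the scene stay as the last step left them, time stands still between calls to the robot, and variables do not carry over. Pictures are saved under pics/ and viewed, and the job is handed in when it is done.

```bash
ls; mkdir -p pics; cat > h.py <<'E'
import numpy as np,cv2
from plant import monitor,optics,ticket
def save(n,img): cv2.imwrite('pics/'+n+'.png',cv2.cvtColor(img,cv2.COLOR_RGB2BGR))
def world(p,r,c,z=None):
    K=p['intrinsics'];T=p['T']
    r=np.asarray(r,float);c=np.asarray(c,float)
    d=np.stack([(c-K[0,2])/K[0,0],(r-K[1,2])/K[1,1],np.ones_like(r)],-1)
    if z is None:
        zz=p['range_z'][r.astype(int),c.astype(int)]
        return (d*zz[...,None])@T[:3,:3].T+T[:3,3]
    D=d@T[:3,:3].T
    s=(z-T[2,3])/D[...,2]
    return T[:3,3]+D*s[...,None]
def cloud(p):
    r,c=np.mgrid[0:400,0:640]
    return world(p,r,c)
E
python3 - <<'E'
from h import *
print(monitor.sense())
for n in ['scene','side','wrist']:
    p=optics.read_camera(n); save(n+'0',p['img']); np.savez('pics/%s0.npz'%n,**{k:p[k] for k in('img','range_z','intrinsics','T')})
    print(n,p['T'].round(3).tolist(),p['intrinsics'][0,0])
    for l in ['chisel','top_blank','heart','tray','tree','mallet','jar','board']:
        print(l,[(o['confidence'].__round__(2),np.round(o['position']).tolist(),int(o['region'].sum())) for o in optics.cut_out(p,l)][:4])
E
```

```text
pics
{'t': 0.0, 'joints': array([ 2.88099438e-01,  3.59420904e-01,  1.10604522e-02, -3.28180897e-04,
       -1.22413887e+00, -2.88101168e-01]), 'joint_velocities': array([ 0.00103649, -0.00032575,  0.00225883,  0.00107277,  0.00175323,
        0.00144878]), 'joint_torque': array([-8.00930356e-04, -5.82726967e+01,  2.93058443e+01,  6.99745238e+00,
        6.93249181e-03, -2.06530804e-04]), 'ee_pos': array([ 6.74613054e-01, -2.64944468e-05,  2.91205267e-01]), 'eef_rot': array([-2.63517601e-05, -7.06498233e-01,  1.06604559e-04,  7.07714797e-01]), 'wrist_force': array([0.29100872, 0.0435199 , 0.43432664]), 'ft_torque': array([ 0.00980285, -0.01520794, -0.01858667]), 'grip_width': 0.08786328561256512}
scene [[-0.771, 0.355, -0.529, 1.261], [0.637, 0.426, -0.643, 0.913], [-0.003, -0.832, -0.554, 0.828], [0.0, 0.0, 0.0, 1.0]] 510.861661951249
chisel [(0.9, [132.0, 341.0], 431), (0.66, [216.0, 359.0], 497), (0.46, [206.0, 435.0], 116), (0.31, [195.0, 313.0], 1624)]
top_blank [(0.56, [195.0, 315.0], 1580)]
heart [(0.55, [178.0, 266.0], 463)]
tray [(0.55, [283.0, 441.0], 4627)]
tree [(0.71, [1
[... 500 characters left out ...]
[(0.76, [182.0, 303.0], 473)]
tray [(0.61, [335.0, 280.0], 6214), (0.58, [256.0, 309.0], 4285)]
tree [(0.87, [149.0, 351.0], 648)]
mallet [(0.78, [168.0, 253.0], 995)]
jar [(0.72, [222.0, 223.0], 847), (0.49, [182.0, 301.0], 500), (0.24, [170.0, 252.0], 925)]
board [(0.79, [251.0, 309.0], 4133)]
wrist [[-1.0, 0.0, 0.001, 0.675], [0.001, 0.96, 0.281, -0.078], [-0.001, 0.281, -0.96, 0.383], [0.0, 0.0, 0.0, 1.0]] 299.53392414266096
chisel [(0.57, [304.0, 393.0], 456)]
top_blank []
heart [(0.8, [28.0, 401.0], 3676)]
tray [(0.68, [394.0, 439.0], 166)]
tree []
mallet [(0.73, [118.0, 394.0], 100), (0.61, [161.0, 447.0], 15033)]
jar [(0.65, [242.0, 262.0], 1573)]
board [(0.78, [76.0, 422.0], 20701)]
```

View pics/scene0.png

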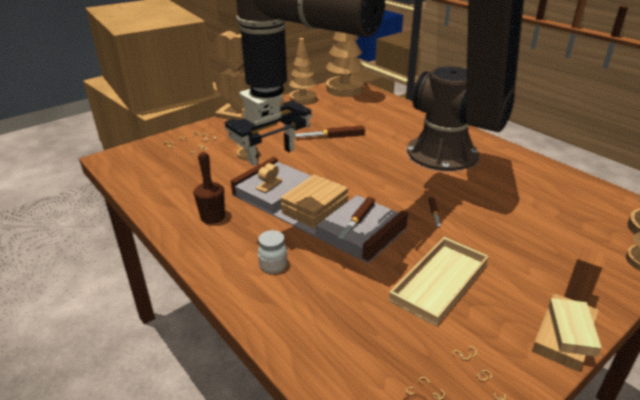

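View pics/side0.png

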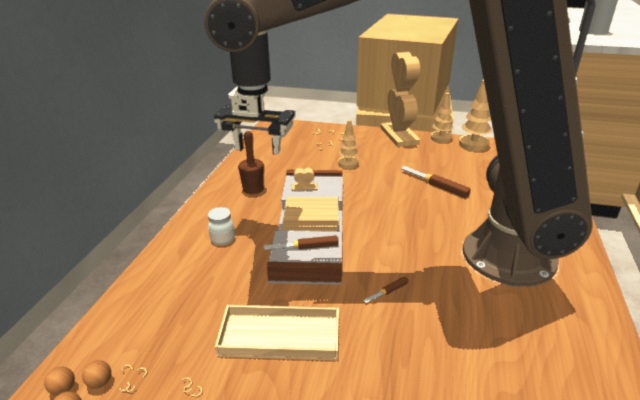

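View pics/wrist0.png

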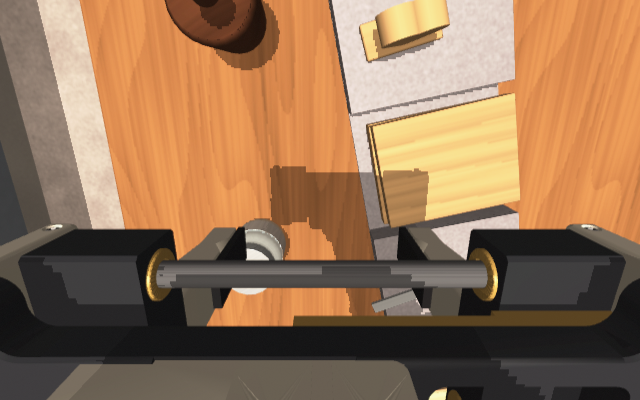

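The scene shows three chisels:
- a large one on the bench, side (184,446) / scene (132,341)
- a small one on the bench, side (287,388) / scene (206,435)
- one on the near (+y) rest, side (246,310) / scene (216,359)

The one on the rest is the middle-sized one. The heart is on the far rest at side (182,303), and the tray is beyond the +y end.

```bash
cat > m.py <<'E'
from h import *
import sys
def rect(P):
    (c,s,a)=cv2.minAreaRect((P[:,:2]*1000).astype(np.float32)); return np.round(c,1),np.round(s,1),round(a,1)
for n in ['scene','side']:
    p=optics.read_camera(n); W=cloud(p)
    if n=='side': save('chz',cv2.resize(p['img'][130:320,250:490],None,fx=3,fy=3))
    print(n)
    for l in ['chisel','top_blank','heart','tray','tree','mallet','jar','board']:
        for o in optics.cut_out(p,l)[:4]:
            m=cv2.erode(o['region'].astype(np.uint8),np.ones((2,2)))>0
            P=W[m&(p['range_z']>0)]
            if len(P)<10: continue
            print(l,round(o['confidence'],2),np.round(o['position']).tolist(),'med',np.median(P,0).round(3),'z',np.percentile(P[:,2],[2,50,98]).round(3),*rect(P))
E
python3 m.py
```

```text
scene
chisel 0.84 [212.0, 361.0] med [0.509 0.143 0.057] z [0.042 0.057 0.065] [522.6 146.1] [184.5  18.9] 22.2
chisel 0.62 [207.0, 435.0] med [0.288 0.209 0.015] z [0.008 0.015 0.019] [290.3 211. ] [110.8  14.3] 52.8
chisel 0.57 [133.0, 340.0] med [ 0.187 -0.305  0.019] z [0.004 0.019 0.032] [ 209.3 -327.4] [ 38.4 240.1] 57.5
chisel 0.49 [153.0, 243.0] med [ 0.531 -0.398  0.014] z [0.003 0.014 0.158] [ 520.3 -397.4] [52.3 68.1] 28.0
top_blank 0.93 [197.0, 314.0] med [ 0.549 -0.     0.06 ] z [0.044 0.06  0.064] [538.8  -9.6] [152.5 119.9] 12.5
top_blank 0.6 [174.0, 266.0] med [ 0.602 -0.138  0.074] z [0.043 0.074 0.103] [ 578.4 -153.1] [118.   36.9] 21.9
heart 0.85 [181.0, 265.0] med [ 0.603 -0.138  0.071] z [0.043 0.071 0.103] [ 591.2 -147.2] [88.5 37.7] 14.3
tray 0.89 [282.0, 439.0] med [0.501 0.403 0.007] z [0.002 0.007 0.031] [484.3 401.8] [278.6 118.3] 11.8
tree 0.44 [154.0, 244.0] med [ 0.531 -0.397  0.015] z [0.003 0.015 0.163] [ 623.8 -232.8] [457.8  30.1] 60.2
mallet 0.72 [195.0, 209.0] med [ 0.782 -0.148  0.087] z [0.007 0.087 0.196] [ 775.  -157.9] [65.6 77.6] 80.6
mallet 
[... 1421 characters left out ...]
388  0.056] z [0.001 0.056 0.152] [  702.3 -1420.2] [  69.9 2151.1] 10.9
tree 0.64 [251.0, 308.0] med [0.511 0.169 0.04 ] z [0.004 0.04  0.054] [534.1  -5.3] [178.  486.6] 11.8
tree 0.28 [168.0, 252.0] med [ 0.761 -0.146  0.083] z [0.007 0.083 0.193] [ 763.8 -156.8] [72.8 61.6] 46.6
mallet 0.75 [170.0, 251.0] med [ 0.761 -0.146  0.081] z [0.007 0.081 0.193] [ 765.9 -155.9] [66.9 67.1] 62.9
jar 0.7 [226.0, 223.0] med [0.745 0.127 0.056] z [0.004 0.056 0.087] [757.4 110.6] [73.8 66. ] 20.9
jar 0.43 [252.0, 312.0] med [0.512 0.167 0.04 ] z [0.003 0.04  0.054] [535.1  -7.5] [178.  490.7] 11.5
board 0.55 [251.0, 306.0] med [0.51  0.167 0.04 ] z [0.003 0.04  0.054] [539.6 -32.3] [179.9 542.9] 11.0
```

View pics/chz.png

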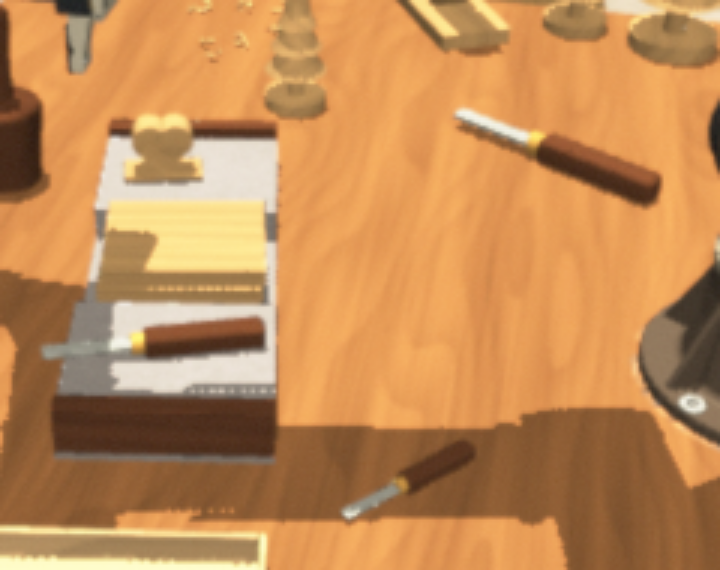

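```bash
cat > m2.py <<'E'
from h import *
th=np.radians(11.7); R=np.array([[np.cos(th),-np.sin(th)],[np.sin(th),np.cos(th)]])
c0=np.array([.540,-.006])
def comp(W,m,tag):
    P=W[m]; 
    if len(P)<20: print(tag,'few');return
    B=(P[:,:2]-c0)@R
    (c,s,a)=cv2.minAreaRect((P[:,:2]*1000).astype(np.float32))
    print(tag,len(P),'z',np.median(P[:,2]).round(4),'rect',np.round(c,1),np.round(s,1),round(a,2),'boardframe pctl x',np.percentile(B[:,0],[.5,99.5]).round(4),'y',np.percentile(B[:,1],[.5,99.5]).round(4))
def run(n,W,ok):
    B=(W[...,:2]-c0)@R; z=W[...,2]
    inb=ok&(abs(B[...,0])<.13)&(abs(B[...,1])<.26)
    def big(m):
        k,l,st,_=cv2.connectedComponentsWithStats(m.astype(np.uint8))
        if k<2: return m
        i=1+np.argmax(st[1:,4]); return l==i
    print(n)
    comp(W,big(inb&(abs(z-.060)<.004)&(abs(B[...,1])<.085)),'blank')
    comp(W,big(inb&(abs(z-.052)<.004)&(B[...,1]>.2)),'stop+')
    comp(W,big(inb&(abs(z-.052)<.004)&(B[...,1]<-.2)),'stop-')
    comp(W,big(inb&(abs(z-.040)<.003)&(B[...,1]>.075)),'rest+')
    comp(W,big(inb&(z>.044)&(B[...,1]>.085)&(B[...,1]<.205)),'chisel')
    comp(W,big(inb&(z>.056)&(B[...,1]>.085)&(B[...,1]<.205)),'handle')
    T=ok&(abs(W[...,0]-.49)<.17)&(abs(W[...,1]-.4)<.1)
    comp(W,T&(abs(z-.030)<.004),'trayrim'); comp(W,T&(abs(z-.005)<.003),'trayfloor+bench')
    comp(W,T&(z>.015),'traywalls')
if __name__=='__main__':
    import sys
    for n in sys.argv[1:] or ['scene','side','wrist']:
        p=optics.read_camera(n); run(n,cloud(p),p['range_z']>0)
E
python3 m2.py
```

```text
scene
blank 1348 z 0.0605 rect [535.1 -12.7] [158.2 124.5] 12.94 boardframe pctl x [-0.0817  0.0719] y [-0.0661  0.0559]
stop+ 397 z 0.0523 rect [492.3 220. ] [181.2  22.5] 11.94 boardframe pctl x [-0.0908  0.0888] y [0.2201 0.2418]
stop- 241 z 0.0521 rect [ 586.3 -234.9] [184.   28.4] 11.75 boardframe pctl x [-0.0879  0.09  ] y [-0.2475 -0.2205]
rest+ 938 z 0.0404 rect [499.3 177.3] [196.8  82.3] 23.03 boardframe pctl x [-0.0923  0.0896] y [0.1424 0.2406]
chisel 428 z 0.0582 rect [522.2 144.7] [188.   34.7] 27.03 boardframe pctl x [-0.0778  0.1049] y [0.1229 0.171 ]
handle 236 z 0.0617 rect [488.1 128.6] [112.7  25. ] 22.08 boardframe pctl x [-0.0784  0.0315] y [0.123  0.1607]
trayrim 653 z 0.0296 rect [496.4 402.4] [254.2 121.6] 11.64 boardframe pctl x [-0.086   0.1667] y [0.348 0.469]
trayfloor+bench 3533 z 0.0049 rect [489.9 400. ] [199.9 339.8] 89.99 boardframe pctl x [-0.135   0.2057] y [0.2928 0.5207]
traywalls 1276 z 0.0263 rect [496.4 402.4] [254.2 121.6] 11.64 boardframe pctl x [-0.086   0.1668] y [0.3486 0.4692]
side
blank 1314 z 0.0602 rect [533.5 -12.8] [150.6 127.2] 12.
[... 982 characters left out ...]
ank 14638 z 0.0584 rect [534.8 -15.1] [150.4 120. ] 13.08 boardframe pctl x [-0.0808  0.0677] y [-0.0678  0.0514]
stop+ few
stop- few
rest+ 1324 z 0.0384 rect [480.6  84.3] [104.8  50.8] 11.73 boardframe pctl x [-0.0919  0.0104] y [0.0751 0.1225]
chisel 485 z 0.0518 rect [582.  164.6] [56.7 15.2] 22.33 boardframe pctl x [0.0478 0.1035] y [0.1478 0.1702]
handle few
trayrim 41 z 0.028 rect [494.2 341.1] [20.6  5.7] 13.6 boardframe pctl x [0.0154 0.0355] y [0.3462 0.3519]
trayfloor+bench 120 z 0.0036 rect [484.5 381.2] [26.8 19. ] 1.17 boardframe pctl x [0.0101 0.0382] y [0.3827 0.4012]
traywalls 43 z 0.0279 rect [493.9 341. ] [21.2  5.7] 13.6 boardframe pctl x [0.0148 0.0355] y [0.3462 0.3519]
```

The crop confirms it: the red-brown-handled chisel on the near rest, about 188 mm long, lies between the large one (240 mm) and the small one (about 115 mm). Its blade points away from the robot. Next I'll bring the wrist camera over it.

```bash
cat > goal.py <<'E'
# usage: goal.py x y z jawyaw_deg(mod 180, or 'k' keep)
from h import *
from scipy.spatial.transform import Rotation as Ro
import sys
s=monitor.sense(); q=s['eef_rot']; R=Ro.from_quat([q[1],q[2],q[3],q[0]]).as_matrix(); p=s['ee_pos']
cy=np.degrees(np.arctan2(R[1,2],R[0,2]))
print('t',s['t'],'pos',p.round(4),'jaw yaw',cy.round(2),'down',R[:,0].round(4),'grip',round(float(s['grip_width']),4),'F',s['wrist_force'].round(1),'j',s['joints'].round(2))
if len(sys.argv)>1:
    a=sys.argv[1:]
    t=np.array([float(a[i]) if a[i]!='k' else p[i] for i in range(3)])
    yaw=cy if a[3]=='k' else cy+(float(a[3])-cy+90)%180-90
    if len(a)>4: yaw=float(a[3])
    y=np.radians(yaw); zx=np.array([np.cos(y),np.sin(y),0]); xx=np.array([0,0,-1.]); 
    G=np.stack([xx,np.cross(zx,xx),zx],1)
    print('shift units',(R.T@(t-p)/.04).round(3),'rot',Ro.from_matrix(R.T@G).as_rotvec().round(4))
E
python3 goal.py .51 .235 .29 k; python3 goal.py k k k -68
```

```text
t 2.4 pos [ 0.675  -0.      0.2922] jaw yaw 180.0 down [-0.  0. -1.] grip 0.0877 F [-0.2 -0.6  0.1] j [ 0.29  0.36  0.01 -0.   -1.22 -0.29]
shift units [ 0.054 -5.875  4.124] rot [-0.  0.  0.]
t 2.4 pos [ 0.675  -0.      0.2922] jaw yaw 180.0 down [-0.  0. -1.] grip 0.0877 F [-0.2 -0.6  0.1] j [ 0.29  0.36  0.01 -0.   -1.22 -0.29]
shift units [0. 0. 0.] rot [1.1868 0.     0.    ]
```

```bash
python3 -m pendant '0 -5.875 4.125 0 0 0 -1; 0 -5.875 4.125 0 0 0 -1; 0 -5.875 4.125 0 0 0 -1; 0 -5.875 4.125 0 0 0 -1; 0 -5.875 4.125 0 0 0 -1; 0 -5.875 4.125 0 0 0 -1; 0 -5.875 4.125 0 0 0 -1; 0 -5.875 4.125 0 0 0 -1' 30
python3 goal.py
python3 - <<'E'
from h import *
from m2 import run
p=optics.read_camera('wrist'); save('w1',p['img']); W=cloud(p); ok=p['range_z']>0; run('wrist',W,ok)
for o in optics.cut_out(p,'chisel'):
    P=W[o['region']&ok&(W[...,2]>.043)&(W[...,2]<.08)]
    if len(P)<20: continue
    print(o['confidence'],o['position'],cv2.minAreaRect((P[:,:2]*1000).astype(np.float32)))
    top=P[P[:,2]>.055]
    if len(top)>20: print('handle',cv2.minAreaRect((top[:,:2]*1000).astype(np.float32)),np.median(top[:,2]))
E
```

```text
t: 3.2
ee_pos: [0.5095, 0.2358, 0.2925]
eef_rot: [0.001, 0.707, 0.001, -0.707]
wrist_force: [-0.2, -0.5, -0.0]
grip_width: 0.0876
t 3.2 pos [0.5095 0.2358 0.2925] jaw yaw -179.86 down [ 4.e-04  3.e-04 -1.e+00] grip 0.0876 F [-0.2 -0.5 -0. ] j [ 0.78  0.17 -0.24  0.   -1.16 -0.78]
wrist
blank few
stop+ 2827 z 0.0505 rect [489.9 217.7] [179.9  20.3] 11.72 boardframe pctl x [-0.0923  0.0854] y [0.2192 0.2391]
stop- few
rest+ 19237 z 0.0385 rect [506.9 137.6] [180.1 144.6] 11.69 boardframe pctl x [-0.0922  0.0855] y [0.0757 0.2192]
chisel 16446 z 0.3148 rect [566.2 198.7] [61.8 19.8] 11.63 boardframe pctl x [0.0409 0.0956] y [0.1857 0.205 ]
handle 16446 z 0.3148 rect [566.2 198.7] [61.8 19.8] 11.63 boardframe pctl x [0.0409 0.0956] y [0.1857 0.205 ]
trayrim 703 z 0.0281 rect [495.  399.9] [249.5 120.3] 10.97 boardframe pctl x [-0.0843  0.1627] y [0.3468 0.4672]
trayfloor+bench 5331 z 0.0036 rect [497.  399.3] [238.2 117.6] 11.6 boardframe pctl x [-0.0741  0.1585] y [0.3471 0.4638]
traywalls 1642 z 0.0247 rect [495.  399.9] [249.4 120.7] 11.06 boardframe pctl x [-0.0831  0.1622] y [0.3467 0.4666]
0.91 [80.1, 331.9] ((519.6326904296875, 139.81797790527344), (189.86248779296875, 24.09006118774414), 22.355382919311523)
handle ((485.2647399902344, 125.69866943359375), (114.75652313232422, 24.04868507385254), 22.365142822265625) 0.05999188220304022
```

View pics/w1.png

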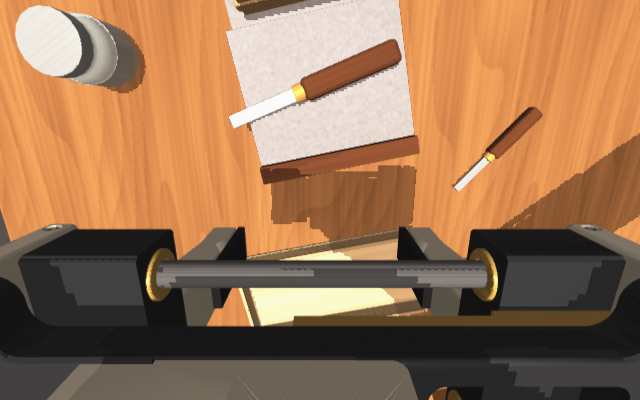

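The wrist view shows the chisel at (80,332) with its handle to the right, the stop at (155,340), the tray at (290,330) and the small chisel at (150,500). The chisel centre is (0.520, 0.140) with yaw 22.4°.

```bash
python3 goal.py .4947 .1305 .17 -67.64
```

```text
t 3.3 pos [0.5103 0.2346 0.2922] jaw yaw 179.99 down [ 2.e-04 -1.e-04 -1.e+00] grip 0.0876 F [-1.2 -0.  -0.2] j [ 0.78  0.17 -0.24  0.   -1.16 -0.78]
shift units [3.056 2.603 0.389] rot [ 1.1803e+00 -2.0000e-04  0.0000e+00]
```

```bash
python3 -m pendant '0.8 2.6 0.39 0.3 0 0 -0.2; 1.6 2.6 0.39 0.6 0 0 -0.2; 2.4 2.6 0.39 0.9 0 0 -0.2; 3.05 2.6 0.39 1.18 0 0 -0.2; 3.05 2.6 0.39 1.18 0 0 -0.2; 3.05 2.6 0.39 1.18 0 0 -0.2; 3.05 2.6 0.39 1.18 0 0 -0.2; 3.05 2.6 0.39 1.18 0 0 -0.2' 30; python3 -m pendant '0 0 0 0 0 0 -0.2'; python3 -m pendant '0 0 0 0 0 0 -0.2'
python3 goal.py .4947 .1305 .109 -67.64
```

```text
t: 4.1
ee_pos: [0.495, 0.1296, 0.1699]
eef_rot: [0.396, -0.586, 0.396, 0.586]
wrist_force: [-0.2, -0.3, -0.4]
grip_width: 0.0527
t: 4.2
ee_pos: [0.4949, 0.1298, 0.17]
eef_rot: [0.394, -0.587, 0.395, 0.587]
wrist_force: [-0.5, 0.2, -0.0]
grip_width: 0.0526
t: 4.3
ee_pos: [0.4947, 0.1302, 0.1701]
eef_rot: [0.393, -0.588, 0.393, 0.588]
wrist_force: [-0.3, -0.2, -0.1]
grip_width: 0.0524
t 4.3 pos [0.4947 0.1302 0.1701] jaw yaw 112.53 down [-1.e-04 -1.e-04 -1.e+00] grip 0.0524 F [-0.3 -0.2 -0.1] j [ 0.64  0.21 -0.51  0.   -0.85 -1.82]
shift units [ 1.527 -0.002  0.008] rot [ 0.0029 -0.0001 -0.0001]
```

```bash
python3 -m pendant '0.5 0 0 0 0 0 -0.2; 1.0 0 0 0 0 0 -0.2; 1.3 0 0 0 0 0 -0.2; 1.52 0 0 0 0 0 -0.2; 1.52 0 0 0 0 0 -0.2; 1.52 0 0 0 0 0 -0.2' 
python3 - <<'E'
from h import *
for n in ['wrist','side']:
    p=optics.read_camera(n); save('pre_'+n,p['img'] if n=='wrist' else cv2.resize(p['img'][150:330,200:460],None,fx=3,fy=3))
E
```

```text
t: 4.9
ee_pos: [0.4947, 0.1311, 0.1097]
eef_rot: [-0.393, 0.588, -0.393, -0.588]
wrist_force: [0.2, 0.4, -0.2]
grip_width: 0.0526
```

View pics/pre_wrist.png

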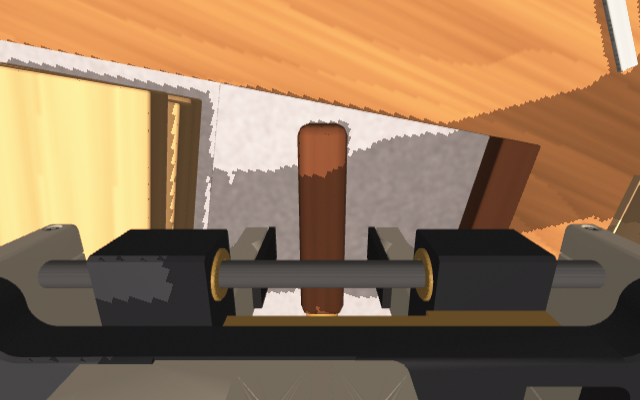

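View pics/pre_side.png

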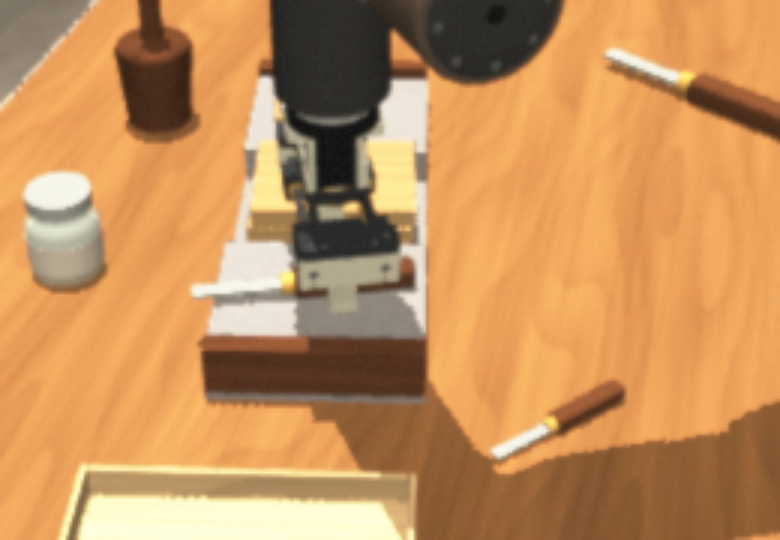

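The handle (wrist, column 322) sits centred between the fingers (columns 250 and 385), and the fingertips are just above the rest. Closing and lifting straight up.

```bash
python3 -m pendant '0 0 0 0 0 0 1; 0 0 0 0 0 0 1; 0 0 0 0 0 0 1; 0 0 0 0 0 0 1; 0 0 0 0 0 0 1; 0 0 0 0 0 0 1' 35; python3 -m pendant '-0.3 0 0 0 0 0 1; -0.8 0 0 0 0 0 1; -1.4 0 0 0 0 0 1; -2 0 0 0 0 0 1; -2 0 0 0 0 0 1; -2 0 0 0 0 0 1'
python3 goal.py .4686 .396 .19 -78.6
python3 - <<'E'
from h import *
for n in ['wrist','side']:
    p=optics.read_camera(n); save('lift_'+n,p['img'] if n=='wrist' else cv2.resize(p['img'][100:330,200:460],None,fx=2.5,fy=2.5))
    for o in optics.cut_out(p,'chisel'): print(n,o['confidence'],o['position'])
E
```

```text
t: 5.6
ee_pos: [0.4944, 0.131, 0.1095]
eef_rot: [-0.393, 0.588, -0.393, -0.588]
wrist_force: [-0.8, -0.3, 2.1]
grip_width: 0.0236
t: 6.2
ee_pos: [0.4944, 0.131, 0.1902]
eef_rot: [-0.394, 0.588, -0.393, -0.587]
wrist_force: [-0.2, 0.2, -1.7]
grip_width: 0.0241
t 6.2 pos [0.4944 0.131  0.1902] jaw yaw 112.38 down [ 0.0011  0.0011 -1.    ] grip 0.0241 F [-0.2  0.2 -1.7] j [ 0.64  0.18 -0.49 -0.   -0.9  -1.82]
shift units [ 0.012 -1.926  6.37 ] rot [0.1916 0.0007 0.0014]
wrist 0.82 [30.2, 521.4]
wrist 0.73 [201.6, 322.2]
wrist 0.32 [152.9, 266.3]
wrist 0.32 [214.9, 561.3]
side 0.97 [219.2, 298.0]
side 0.81 [289.3, 388.8]
side 0.6 [186.3, 449.1]
side 0.15 [225.0, 220.3]
```

View pics/lift_side.png

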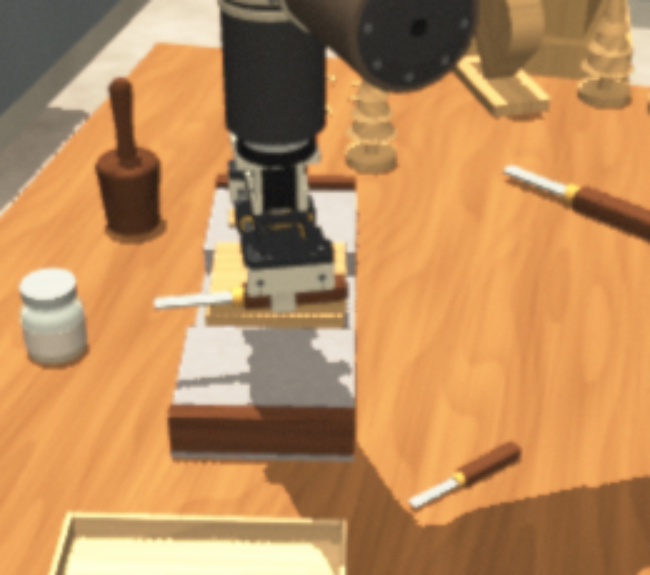

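View pics/lift_wrist.png

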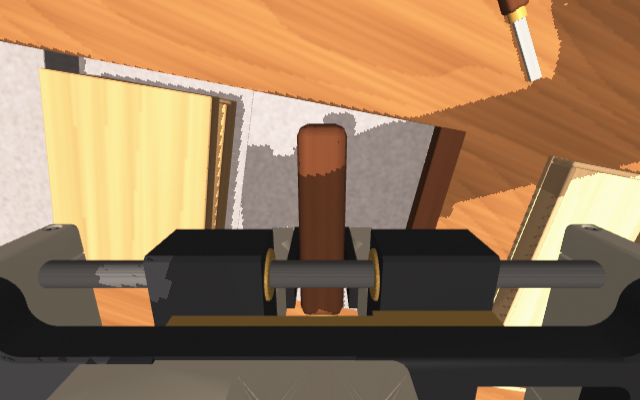

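The chisel is held level at side (219,298), with a grip width of 24 mm. Next I carry it over the tray, centre about (0.495, 0.401).

```bash
python3 -m pendant '0 -0.3 1 0.04 0 0 1; 0 -0.6 2 0.08 0 0 1; 0 -0.9 3 0.12 0 0 1; 0 -1.2 4 0.15 0 0 1; 0 -1.6 5.3 0.18 0 0 1; 0 -1.93 6.37 0.19 0 0 1; 0 -1.93 6.37 0.19 0 0 1; 0 -1.93 6.37 0.19 0 0 1';python3 -m pendant '0 0 0 0 0 0 1; 0 0 0 0 0 0 1'
python3 goal.py .4686 .396 .076 -78.6
python3 - <<'E'
from h import *
for n in ['wrist','side']:
    p=optics.read_camera(n); save('tr_'+n,p['img'] if n=='wrist' else cv2.resize(p['img'][200:400,170:430],None,fx=2.5,fy=2.5))
E
```

```text
t: 7.2
ee_pos: [0.4679, 0.3967, 0.1878]
eef_rot: [-0.446, 0.548, -0.448, -0.548]
wrist_force: [0.3, -1.1, -1.8]
grip_width: 0.0239
t: 7.4
ee_pos: [0.4688, 0.3948, 0.1891]
eef_rot: [-0.447, 0.547, -0.448, -0.547]
wrist_force: [1.2, -0.2, -0.6]
grip_width: 0.0237
t 7.4 pos [0.4688 0.3948 0.1891] jaw yaw 101.45 down [-5.e-04 -7.e-04 -1.e+00] grip 0.0237 F [ 1.2 -0.2 -0.6] j [ 1.02  0.34 -0.26 -0.   -0.97 -2.39]
shift units [ 2.828 -0.003  0.033] rot [ 0.0009 -0.0006 -0.0006]
```

View pics/tr_side.png

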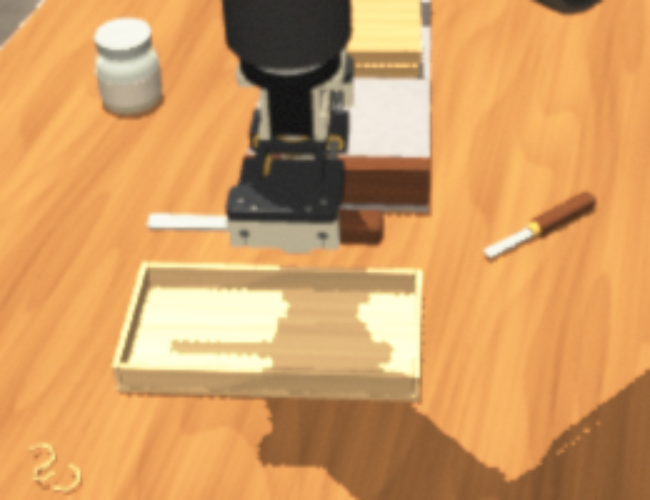

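View pics/tr_wrist.png

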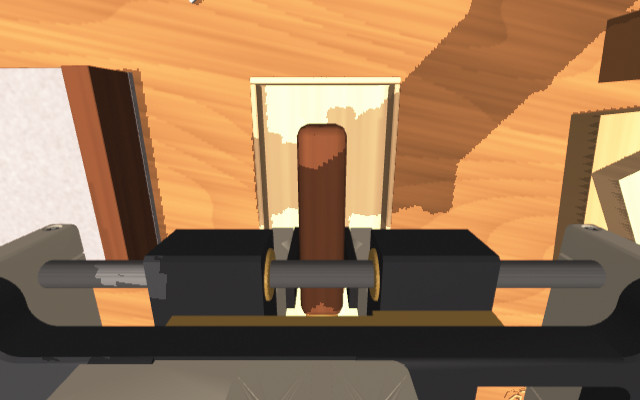

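The chisel is centred over the tray and aligned with it (wrist: handle at column 322, tray walls at columns 258 and 397). Lowering.

```bash
python3 -m pendant '0.8 0 0 0 0 0 1; 1.6 0 0 0 0 0 1; 2.2 0 0 0 0 0 1; 2.5 0 0 0 0 0 1; 2.7 0 0 0 0 0 1; 2.83 0 0 0 0 0 1; 2.83 0 0 0 0 0 1; 2.83 0 0 0 0 0 1'; python3 -m pendant '0.02 0 0 0 0 0 1; 0.02 0 0 0 0 0 1'; python3 goal.py
```

```text
t: 8.3
ee_pos: [0.4691, 0.3964, 0.0771]
eef_rot: [0.448, -0.548, 0.447, 0.548]
wrist_force: [0.4, 0.3, -0.1]
grip_width: 0.0238
t: 8.5
ee_pos: [0.4688, 0.3963, 0.076]
eef_rot: [0.448, -0.548, 0.447, 0.548]
wrist_force: [-0.8, 0.5, -1.5]
grip_width: 0.0237
t 8.5 pos [0.4688 0.3963 0.076 ] jaw yaw 101.51 down [ 6.e-04  9.e-04 -1.e+00] grip 0.0237 F [-0.8  0.5 -1.5] j [ 1.02  0.47 -0.37  0.   -0.73 -2.39]
```

```bash
python3 -m pendant '0.03 0 0 0 0 0 1; 0.03 0 0 0 0 0 1'; python3 -m pendant '0 0 0 0 0 0 0.3; 0 0 0 0 0 0 0.1; 0 0 0 0 0 0 0; 0 0 0 0 0 0 0; 0 0 0 0 0 0 0'; python3 -m pendant '-0.5 0 0 0 0 0 0; -1.5 0 0 0 0 0 0; -2.5 0 0 0 0 0 0; -3 0 0 0 0 0 0; -3.5 0 0 0 0 0 0; -3.5 0 0 0 0 0 0'; python3 goal.py
python3 - <<'E'
from h import *
for n in ['wrist','side']:
    p=optics.read_camera(n); save('rel_'+n,p['img'] if n=='wrist' else cv2.resize(p['img'][200:400,170:430],None,fx=2.5,fy=2.5))
E
```

```text
t: 8.7
ee_pos: [0.4688, 0.3963, 0.0745]
eef_rot: [0.448, -0.548, 0.447, 0.548]
wrist_force: [-0.5, -0.2, 1.8]
grip_width: 0.0238
t: 9.2
ee_pos: [0.4687, 0.3959, 0.0741]
eef_rot: [-0.447, 0.548, -0.447, -0.548]
wrist_force: [-0.0, 0.2, -0.2]
grip_width: 0.0434
t: 9.8
ee_pos: [0.4696, 0.397, 0.2176]
eef_rot: [-0.449, 0.548, -0.445, -0.548]
wrist_force: [-0.1, 0.1, 0.5]
grip_width: 0.0439
t 9.8 pos [0.4696 0.397  0.2176] jaw yaw 101.53 down [ 0.0035  0.0043 -1.    ] grip 0.0439 F [-0.1  0.1  0.5] j [ 1.02  0.31 -0.23  0.   -1.02 -2.39]
```

View pics/rel_side.png

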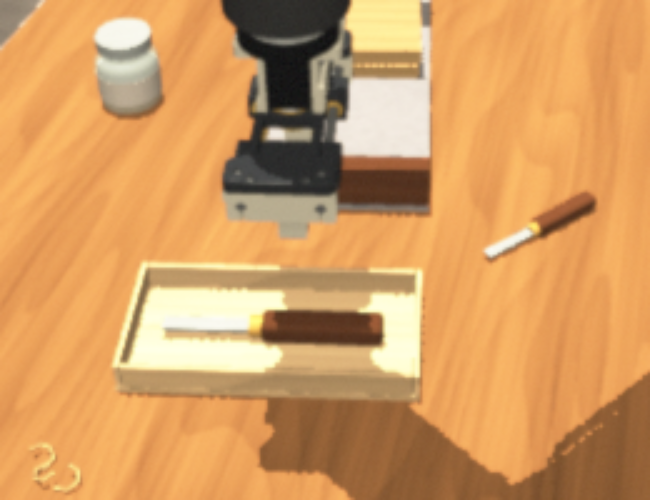

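View pics/rel_wrist.png

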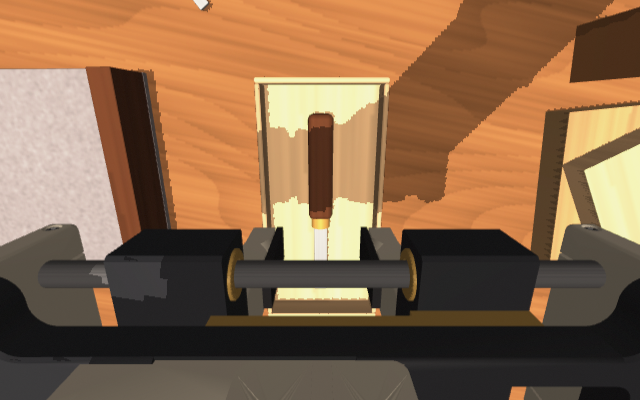

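The chisel lies flat in the tray, side (330,275) in the crop, clear of the walls. Now I move over the stack, jaws aligned with the board's x, to measure it.

```bash
python3 goal.py .54 .01 .30 191.7 x
```

```text
t 9.9 pos [0.4686 0.396  0.2145] jaw yaw 101.49 down [ 3.e-04  9.e-04 -1.e+00] grip 0.0438 F [-0.4 -0.3 -0.4] j [ 1.02  0.32 -0.23 -0.   -1.02 -2.39]
shift units [-2.147  0.174 -9.81 ] rot [-1.5744e+00  3.0000e-04  1.1000e-03]
```

```bash
python3 -m pendant '-1 0 0 0 0 0 -1; -2.15 0 -1 -0.15 0 0 -1; -2.15 0.1 -2 -0.3 0 0 -1; -2.15 0.1 -3.2 -0.45 0 0 -1; -2.15 0.17 -4.4 -0.6 0 0 -1; -2.15 0.17 -5.6 -0.75 0 0 -1; -2.15 0.17 -6.8 -0.9 0 0 -1; -2.15 0.17 -8 -1.05 0 0 -1'; python3 goal.py .54 .01 .30 191.7 x
```

```text
t: 10.7
ee_pos: [0.5242, 0.0866, 0.2991]
eef_rot: [0.123, -0.696, 0.124, 0.697]
wrist_force: [0.6, 0.6, 0.2]
grip_width: 0.0872
t 10.7 pos [0.5242 0.0866 0.2991] jaw yaw 159.88 down [-1.5e-03 -6.0e-04 -1.0e+00] grip 0.0872 F [0.6 0.6 0.2] j [ 0.53  0.12 -0.29 -0.   -1.16 -0.88]
shift units [-0.021  1.662 -1.031] rot [-0.5554  0.0014 -0.0007]
```

```bash
python3 -m pendant '0 0.6 -0.4 -0.15 0 0 -1; 0 1.2 -0.8 -0.3 0 0 -1; 0 1.66 -1.03 -0.45 0 0 -1; 0 1.66 -1.03 -0.555 0 0 -1; 0 1.66 -1.03 -0.555 0 0 -1; 0 1.66 -1.03 -0.555 0 0 -1; 0 1.66 -1.03 -0.555 0 0 -1'; python3 goal.py
cat > m3.py <<'E'
from h import *
from m2 import run,c0,R
import sys
p=optics.read_camera('wrist'); save(sys.argv[1],p['img']); W=cloud(p); ok=p['range_z']>0; run('wrist',W,ok)
B=(W[...,:2]-c0)@R; z=W[...,2]
m=ok&(abs(B[...,0])<.1)&(B[...,1]<-.08)&(B[...,1]>-.215)&(z>.042)&(z<.11)
P=W[m]; print('heart',len(P), 'B', np.percentile(B[m],[1,99],axis=0).round(4).tolist(), z[m].max() if m.any() else 0, cv2.minAreaRect((P[:,:2]*1000).astype(np.float32)) if len(P)>5 else '')
m=ok&(abs(B[...,0])<.089)&(abs(B[...,1])>.078)&(abs(B[...,1])<.12)&(abs(z-.0385)<.003)
for s in (1,-1):
    mm=m&(np.sign(B[...,1])==s); 
    if mm.sum()>50: print('rest edge',s, np.percentile(abs(B[mm][:,1]),1))
# middle blank: z about .042-.002
m=ok&(abs(B[...,0])<.1)&(abs(B[...,1])<.079)&(z>.033)&(z<.046)
if m.sum()>10: print('mid/edges', m.sum(), np.percentile(B[m],[1,50,99],axis=0).round(4).tolist())
E
python3 m3.py w2
```

```text
t: 11.4
ee_pos: [0.5398, 0.0123, 0.2997]
eef_rot: [-0.069, -0.703, -0.069, 0.704]
wrist_force: [0.6, 0.3, 0.2]
grip_width: 0.0875
t 11.4 pos [0.5398 0.0123 0.2997] jaw yaw -168.77 down [-7.e-04 -2.e-04 -1.e+00] grip 0.0875 F [0.6 0.3 0.2] j [ 0.39  0.13 -0.27 -0.   -1.17 -0.19]
wrist
blank 14373 z 0.0585 rect [534.7 -15.1] [150.1 120. ] 13.11 boardframe pctl x [-0.081   0.0672] y [-0.0676  0.0513]
stop+ 208 z 0.0504 rect [558.5 225.6] [43.6  9.1] 11.09 boardframe pctl x [0.0444 0.0861] y [0.2184 0.2275]
stop- few
rest+ 5863 z 0.0385 rect [515.8  95.8] [180.   60.6] 11.18 boardframe pctl x [-0.092   0.0857] y [0.0753 0.1347]
chisel few
handle few
trayrim few
trayfloor+bench few
traywalls few
heart 2443 B [[-0.0155, -0.1595], [0.0622, -0.1321]] 0.10129188306014203 ((593.0939331054688, -147.6890106201172), (80.09133911132812, 31.52959632873535), 16.521419525146484)
rest edge 1 0.07838319703742985
rest edge -1 0.08212321425811932
mid/edges 735 [[-0.0904, 0.0524], [-0.0023, 0.0755], [0.0845, 0.079]]
```

View pics/w2.png

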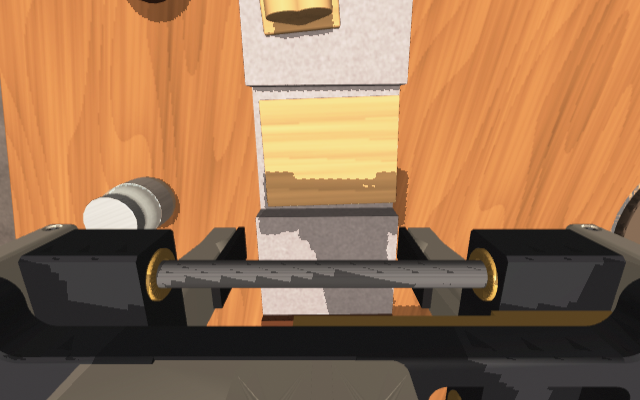

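View: the stack's top face is at (150,330), the heart's foot at (20,300), and the far rest is now clear at (260,330). The blank is 3.7 mm in -x and 4.6 mm in -y off the board's centre, turned 1.4°. The gap between the stack and the heart is about 60 mm, so the two open fingers fit behind the blank.

```bash
python3 goal.py .5508 -.0926 .19 193.1 x
```

```text
t 11.45 pos [0.5399 0.0124 0.2999] jaw yaw -168.73 down [-5.e-04 -1.e-04 -1.e+00] grip 0.0875 F [-0.8 -0.1  0.4] j [ 0.39  0.13 -0.27 -0.   -1.17 -0.19]
shift units [2.747 2.628 0.244] rot [-0.0319  0.0005 -0.    ]
```

```bash
python3 -m pendant '0 1 0.1 -0.032 0 0 -1; 0 2 0.2 -0.032 0 0 -1; 0.5 2.63 0.24 -0.032 0 0 -1; 1.4 2.63 0.24 -0.032 0 0 -1; 2.2 2.63 0.24 -0.032 0 0 -1; 2.75 2.63 0.24 -0.032 0 0 -1; 2.75 2.63 0.24 -0.032 0 0 -1; 2.75 2.63 0.24 -0.032 0 0 -1'; python3 goal.py .5508 -.0926 .113 193.1 x
python3 - <<'E'
from h import *
for n in ['wrist','side']:
    p=optics.read_camera(n); save('b_'+n,p['img'] if n=='wrist' else cv2.resize(p['img'][100:300,200:460],None,fx=2.5,fy=2.5))
E
```

```text
t: 12.25
ee_pos: [0.5516, -0.0928, 0.1906]
eef_rot: [-0.081, -0.702, -0.081, 0.703]
wrist_force: [0.2, 0.3, 0.4]
grip_width: 0.0875
t 12.25 pos [ 0.5516 -0.0928  0.1906] jaw yaw -166.81 down [-3.e-04 -5.e-04 -1.e+00] grip 0.0875 F [0.2 0.3 0.4] j [ 0.18  0.26 -0.38  0.   -0.93  0.05]
shift units [ 1.941 -0.01   0.017] rot [ 0.0015  0.0004 -0.0004]
```

View pics/b_wrist.png

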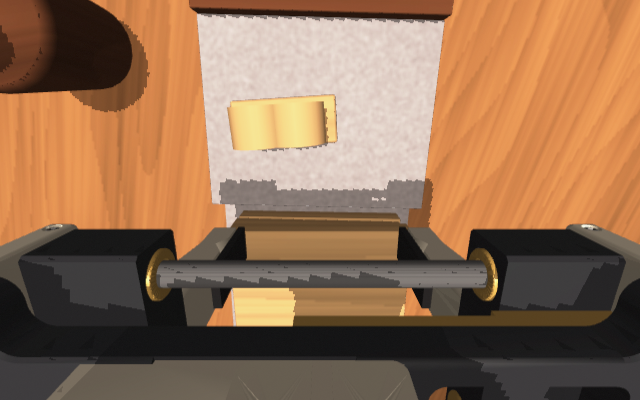

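View pics/b_side.png

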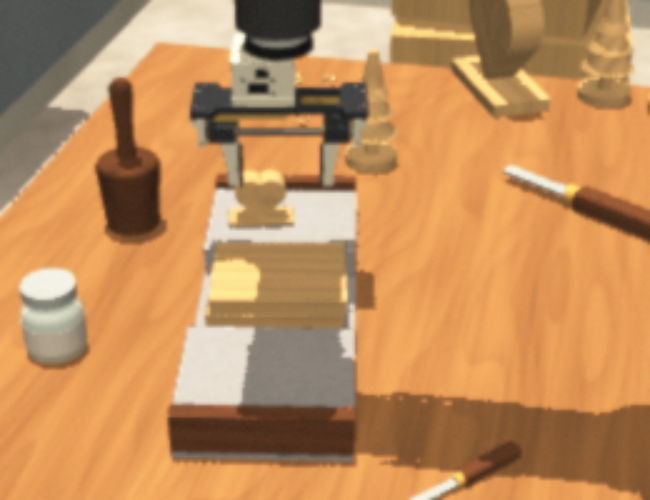

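Wrist: heart at (122,280), well behind; the stack's rear edge is at row ~215. Descending with 3 mm extra clearance.

```bash
python3 -m pendant '0.5 0.08 0 0 0 0 -1; 1 0.08 0 0 0 0 -1; 1.3 0.08 0 0 0 0 -1; 1.6 0.08 0 0 0 0 -1; 1.8 0.08 0 0 0 0 -1; 1.93 0.08 0 0 0 0 -1; 1.93 0.08 0 0 0 0 -1; 1.93 0.08 0 0 0 0 -1'; python3 goal.py
python3 - <<'E'
from h import *
for n in ['scene','side']:
    p=optics.read_camera(n); save('d_'+n,cv2.resize(p['img'][100:300,200:460],None,fx=2.5,fy=2.5))
E
```

```text
t: 13.15
ee_pos: [0.5523, -0.0962, 0.1133]
eef_rot: [0.081, 0.703, 0.081, -0.702]
wrist_force: [0.1, 0.0, -0.7]
grip_width: 0.0877
t 13.15 pos [ 0.5523 -0.0962  0.1133] jaw yaw -166.81 down [ 4.e-04 -1.e-04 -1.e+00] grip 0.0877 F [ 0.1  0.  -0.7] j [ 0.18  0.35 -0.46  0.   -0.76  0.05]
```

View pics/d_scene.png

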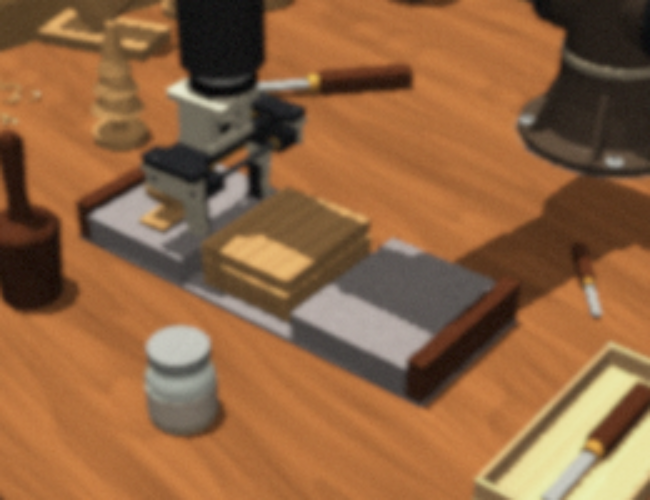

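View pics/d_side.png

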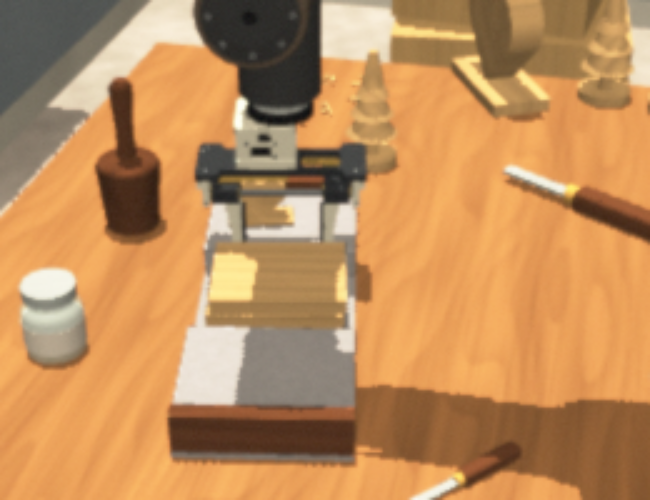

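The fingers are down behind the stack, clear of both blank and heart. A slow approach to contact:

```bash
python3 -m pendant '0 -0.1 0 0 0 0 -1; 0 -0.2 0 0 0 0 -1; 0 -0.25 0 0 0 0 -1; 0 -0.3 0 0 0 0 -1; 0 -0.35 0 0 0 0 -1; 0 -0.4 0 0 0 0 -1; 0 -0.45 0 0 0 0 -1'; python3 goal.py
python3 - <<'E'
from h import *
from m2 import run
for n in ['side']:
    p=optics.read_camera(n); save('c_'+n,cv2.resize(p['img'][170:300,250:400],None,fx=5,fy=4.5)); run(n,cloud(p),p['range_z']>0)
E
```

```text
t: 13.95
ee_pos: [0.5479, -0.0787, 0.113]
eef_rot: [0.081, 0.702, 0.081, -0.702]
wrist_force: [0.5, -1.8, 0.5]
grip_width: 0.0872
t 13.95 pos [ 0.5479 -0.0787  0.113 ] jaw yaw -166.82 down [ 1.e-04 -2.e-04 -1.e+00] grip 0.0872 F [ 0.5 -1.8  0.5] j [ 0.21  0.34 -0.48  0.   -0.75  0.02]
side
blank 1325 z 0.0602 rect [532.2  -9.9] [150.2 131.4] 13.39 boardframe pctl x [-0.0832  0.0658] y [-0.0641  0.0611]
stop+ 477 z 0.052 rect [489.2 220.5] [177.8  26.1] 11.58 boardframe pctl x [-0.0927  0.0843] y [0.2195 0.2442]
stop- few
rest+ 2062 z 0.0401 rect [507.8 132.1] [178.5 132.3] 11.57 boardframe pctl x [-0.0924  0.0844] y [0.077  0.2061]
chisel 5272 z 0.486 rect [465.2 122.8] [166.8 109.2] 10.59 boardframe pctl x [-0.1294  0.0337] y [0.0981 0.1917]
handle 5272 z 0.486 rect [465.2 122.8] [166.8 109.2] 10.59 boardframe pctl x [-0.1294  0.0337] y [0.0981 0.1917]
trayrim 1077 z 0.0287 rect [493.4 402.1] [249.9 124.1] 11.5 boardframe pctl x [-0.0876  0.1614] y [0.3485 0.471 ]
trayfloor+bench 3229 z 0.0048 rect [490.1 399.9] [199.9 339.4] 89.85 boardframe pctl x [-0.1295  0.1976] y [0.3    0.5213]
traywalls 2523 z 0.0248 rect [493.3 401.8] [249.9 126.3] 11.08 boardframe pctl x [-0.0874  0.161 ] y [0.3487 0.4711]
```

View pics/c_side.png

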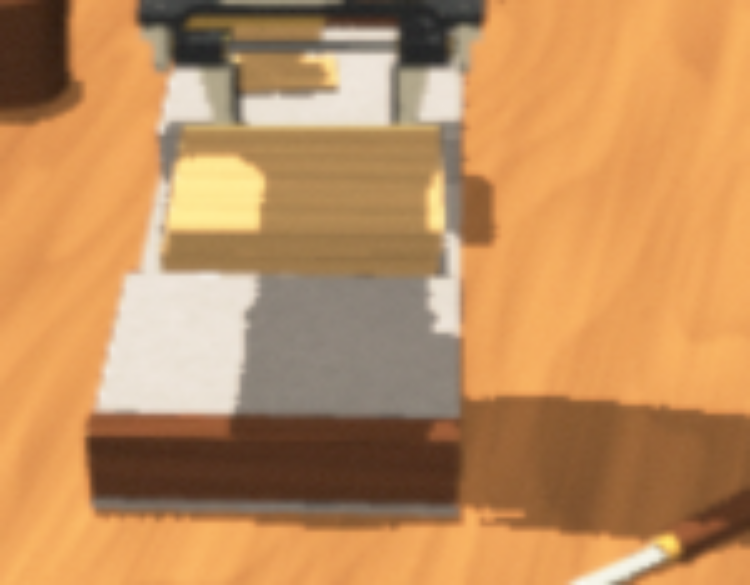

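```bash
python3 -m pendant '0 -0.06 0 0.01 0 0 -1; 0 -0.12 0 0.02 0 0 -1; 0 -0.18 0 0.024 0 0 -1; 0 -0.24 0 0.024 0 0 -1; 0 -0.3 0 0.024 0 0 -1; 0 -0.3 0 0.024 0 0 -1'; python3 goal.py
python3 - <<'E'
from h import *
from m2 import run
p=optics.read_camera('side'); save('e_side',cv2.resize(p['img'][170:300,250:400],None,fx=5,fy=4.5)); run('side',cloud(p),p['range_z']>0)
p=optics.read_camera('scene'); save('e_scene',cv2.resize(p['img'][160:260,260:420],None,fx=5,fy=5))
E
```

```text
t: 14.6
ee_pos: [0.5451, -0.0665, 0.1129]
eef_rot: [0.073, 0.703, 0.073, -0.703]
wrist_force: [0.4, 0.4, 0.9]
grip_width: 0.0878
t 14.6 pos [ 0.5451 -0.0665  0.1129] jaw yaw -168.19 down [ 0.e+00  3.e-04 -1.e+00] grip 0.0878 F [0.4 0.4 0.9] j [ 0.24  0.34 -0.49 -0.   -0.75 -0.03]
side
blank 1357 z 0.0602 rect [531.8   3. ] [148.2 130.3] 12.41 boardframe pctl x [-0.0807  0.0665] y [-0.0521  0.0734]
stop+ 479 z 0.0519 rect [489.5 220.2] [178.3  26.2] 12.28 boardframe pctl x [-0.0927  0.0844] y [0.2196 0.2436]
stop- few
rest+ 2045 z 0.0402 rect [508. 132.] [178.1 132.5] 11.92 boardframe pctl x [-0.0924  0.0845] y [0.0768 0.2065]
chisel 5266 z 0.4832 rect [462.8 125.5] [162. 120.] 12.47 boardframe pctl x [-0.1295  0.0283] y [0.0958 0.2041]
handle 5266 z 0.4832 rect [462.8 125.5] [162. 120.] 12.47 boardframe pctl x [-0.1295  0.0283] y [0.0958 0.2041]
trayrim 1083 z 0.0287 rect [493.2 403. ] [249.6 125.1] 12.0 boardframe pctl x [-0.0876  0.1614] y [0.3485 0.4709]
trayfloor+bench 3235 z 0.0048 rect [490.  399.9] [339.7 199.6] 0.01 boardframe pctl x [-0.1349  0.1976] y [0.2989 0.5236]
traywalls 2520 z 0.0252 rect [493.7 402.6] [250.7 125.4] 11.38 boardframe pctl x [-0.0874  0.161 ] y [0.3488 0.4711]
```

View pics/e_scene.png

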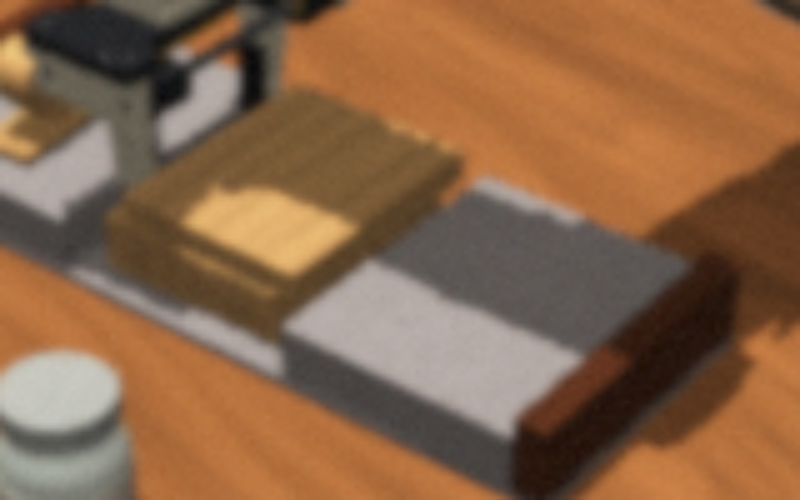

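View pics/e_side.png

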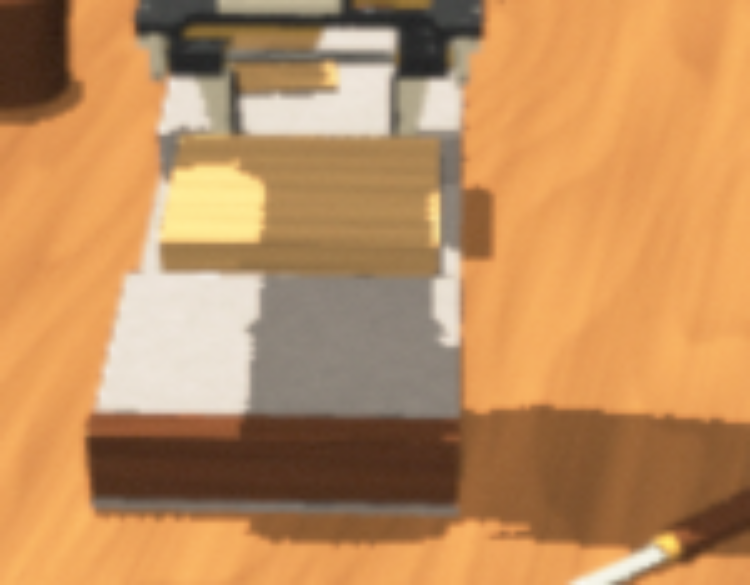

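The top blank slides alone and now overhangs the two below it. I continue in small steps with a slight x correction.

```bash
python3 -m pendant '0 -0.12 -0.003 0 0 0 -1; 0 -0.24 -0.006 0 0 0 -1; 0 -0.36 -0.009 0 0 0 -1; 0 -0.48 -0.012 0 0 0 -1; 0 -0.6 -0.015 0 0 0 -1; 0 -0.72 -0.018 0 0 0 -1; 0 -0.84 -0.02 0 0 0 -1; 0 -0.96 -0.023 0 0 0 -1'; python3 goal.py;python3 -m pendant '0 -0.12 -0.003 0 0 0 -1; 0 -0.24 -0.006 0 0 0 -1; 0 -0.36 -0.009 0 0 0 -1; 0 -0.48 -0.012 0 0 0 -1; 0 -0.6 -0.015 0 0 0 -1; 0 -0.72 -0.018 0 0 0 -1; 0 -0.84 -0.02 0 0 0 -1; 0 -0.96 -0.023 0 0 0 -1'; python3 goal.py
python3 - <<'E'
from h import *
from m2 import run
p=optics.read_camera('side'); save('f_side',cv2.resize(p['img'][170:300,250:400],None,fx=5,fy=4.5)); 
p=optics.read_camera('scene'); save('f_scene',cv2.resize(p['img'][160:260,260:420],None,fx=5,fy=5))
E
```

```text
t: 15.5
ee_pos: [0.5381, -0.0288, 0.113]
eef_rot: [0.073, 0.703, 0.073, -0.703]
wrist_force: [0.7, -0.9, -0.1]
grip_width: 0.0877
t 15.5 pos [ 0.5381 -0.0288  0.113 ] jaw yaw -168.19 down [ 0. -0. -1.] grip 0.0877 F [ 0.7 -0.9 -0.1] j [ 0.31  0.33 -0.51  0.   -0.74 -0.1 ]
t: 16.3
ee_pos: [0.5312, 0.0089, 0.113]
eef_rot: [0.073, 0.703, 0.073, -0.703]
wrist_force: [0.2, -2.4, 1.9]
grip_width: 0.0874
t 16.3 pos [0.5312 0.0089 0.113 ] jaw yaw -168.2 down [ 2.e-04  0.e+00 -1.e+00] grip 0.0874 F [ 0.2 -2.4  1.9] j [ 0.39  0.31 -0.53  0.   -0.73 -0.18]
```

View pics/f_scene.png

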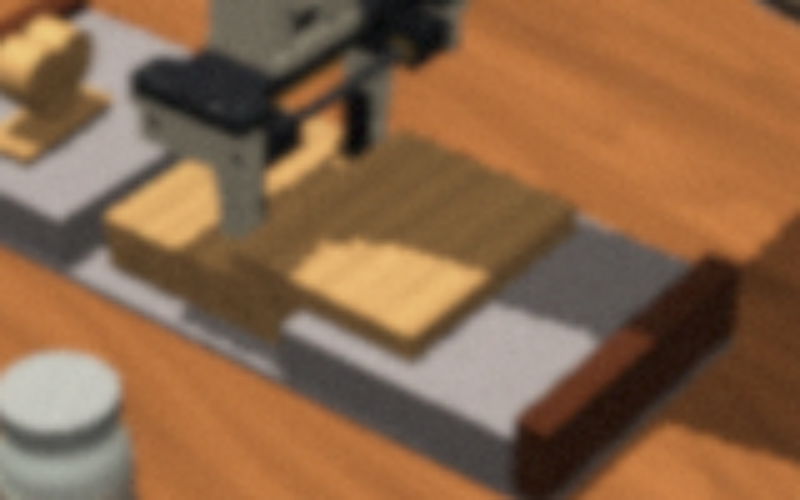

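View pics/f_side.png

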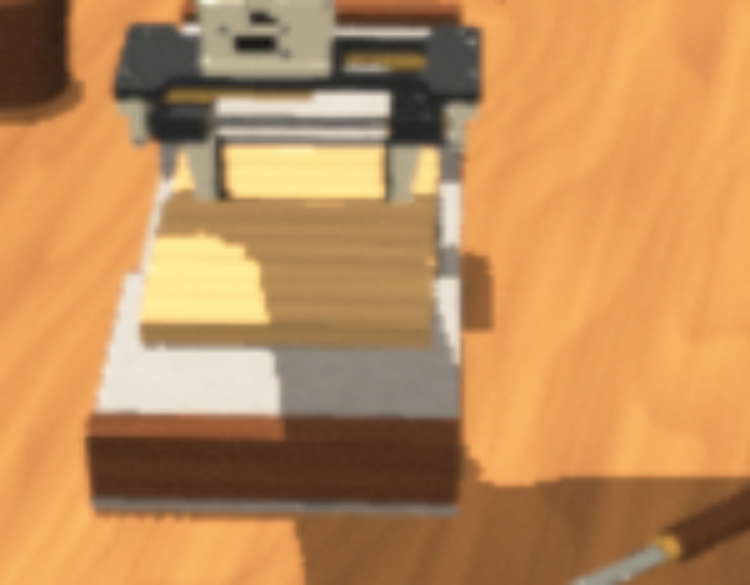

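The blank slides flat and squarely over the rest, and the middle blank (lit strip behind the fingers) has stayed put. Continuing to just short of the stop.

```bash
python3 -m pendant '0 -0.11 -0.003 0 0 0 -1; 0 -0.22 -0.006 0 0 0 -1; 0 -0.33 -0.009 0 0 0 -1; 0 -0.44 -0.012 0 0 0 -1; 0 -0.55 -0.015 0 0 0 -1; 0 -0.66 -0.018 0 0 0 -1; 0 -0.77 -0.02 0 0 0 -1; 0 -0.88 -0.023 0 0 0 -1'; python3 -m pendant '0 -0.1 -0.003 0 0 0 -1; 0 -0.2 -0.006 0 0 0 -1; 0 -0.3 -0.009 0 0 0 -1; 0 -0.4 -0.012 0 0 0 -1; 0 -0.5 -0.015 0 0 0 -1; 0 -0.6 -0.018 0 0 0 -1; 0 -0.66 -0.02 0 0 0 -1; 0 -0.7 -0.023 0 0 0 -1'; python3 goal.py
cat > m4.py <<'E'
from h import *
from m2 import c0,R
import sys
def an(n,tag):
    p=optics.read_camera(n); save(tag+'_'+n,cv2.resize(p['img'][170:300,250:400],None,fx=5,fy=4.5) if n=='side' else p['img'])
    W=cloud(p); ok=p['range_z']>0; B=(W[...,:2]-c0)@R; z=W[...,2]
    b=-.002 if n=='wrist' else 0
    for t,m in {'blank':ok&(abs(z-.058-b)<.0025)&(abs(B[...,0])<.1)&(B[...,1]>.07)&(B[...,1]<.225),
      'rest':ok&(abs(z-.040-b)<.002)&(abs(B[...,0])<.1)&(B[...,1]>.07)&(B[...,1]<.225),
      'stop':ok&(abs(z-.052-b)<.002)&(abs(B[...,0])<.1)&(B[...,1]>.21)&(B[...,1]<.25),
      'middle':ok&(abs(z-.042-b)<.002)&(abs(B[...,0])<.1)&(B[...,1]<.07)&(B[...,1]>-.074)}.items():
        k,l,st,_=cv2.connectedComponentsWithStats(m.astype(np.uint8))
        if k<2: continue
        m=l==1+np.argmax(st[1:,4])
        if m.sum()<50: continue
        P=W[m]; c,s,a=cv2.minAreaRect((P[:,:2]*1000).astype(np.float32))
        A=np.c_[P[:,:2],np.ones(len(P))]; g=np.linalg.lstsq(A,P[:,2],rcond=None)[0]
        cb=(np.array(c)/1000-c0)@R*1000
        print(n,t,m.sum(),'z %.4f tilt %.4f %.4f'%(np.median(P[:,2]),g[0],g[1]),'Bctr',cb.round(1),np.round(s,1),round(a,2),'B',np.percentile(B[m],[.5,99.5],axis=0).round(4).tolist())
for n in sys.argv[2:]: an(n,sys.argv[1])
E
python3 m4.py g side scene
```

```text
t: 17.2
ee_pos: [0.5249, 0.0436, 0.113]
eef_rot: [-0.073, -0.703, -0.073, 0.703]
wrist_force: [-0.0, -0.7, 0.2]
grip_width: 0.0878
t: 18.0
ee_pos: [0.5201, 0.0711, 0.113]
eef_rot: [0.073, 0.703, 0.073, -0.703]
wrist_force: [0.6, -1.0, -0.3]
grip_width: 0.0877
t 18.0 pos [0.5201 0.0711 0.113 ] jaw yaw -168.19 down [ 0. -0. -1.] grip 0.0877 F [ 0.6 -1.  -0.3] j [ 0.51  0.31 -0.54  0.   -0.72 -0.3 ]
side blank 1612 z 0.0581 tilt 0.0001 0.0006 Bctr [ -3.4 147.7] [150.  131.4] 11.25 B [[-0.0774, 0.0887], [0.0707, 0.2117]]
side rest 151 z 0.0400 tilt -0.0240 -0.0067 Bctr [-86.1 141.9] [ 13.3 127.9] 12.44 B [[-0.0926, 0.0785], [-0.0787, 0.2054]]
side stop 351 z 0.0521 tilt -0.0018 0.0150 Bctr [ -4.1 231.5] [177.1  24.1] 11.82 B [[-0.0926, 0.2204], [0.0831, 0.243]]
side middle 396 z 0.0421 tilt 0.0026 0.0040 Bctr [-0.8 24.8] [93.4 78.8] 13.59 B [[-0.0484, -0.0148], [0.0443, 0.0609]]
scene blank 1422 z 0.0583 tilt -0.0016 -0.0018 Bctr [ -0.8 141. ] [154.7 140.5] 11.58 B [[-0.0749, 0.0789], [0.0756, 0.2107]]
scene rest 212 z 0.0400 tilt 0.0008 -0.0015 Bctr [ 73.5 148.3] [ 50.7 146.5] 19.59 B [[0.0435, 0.0753], [0.0909, 0.2207]]
scene stop 286 z 0.0522 tilt -0.0028 0.0060 Bctr [ -1.8 230.3] [183.9  22.8] 11.57 B [[-0.0925, 0.2197], [0.0889, 0.2415]]
scene middle 471 z 0.0424 tilt 0.0033 0.0001 Bctr [27.3 -2.5] [ 95.8 121.5] 10.78 B [[-0.0148, -0.0632], [0.0735, 0.0562]]
```

View pics/g_side.png

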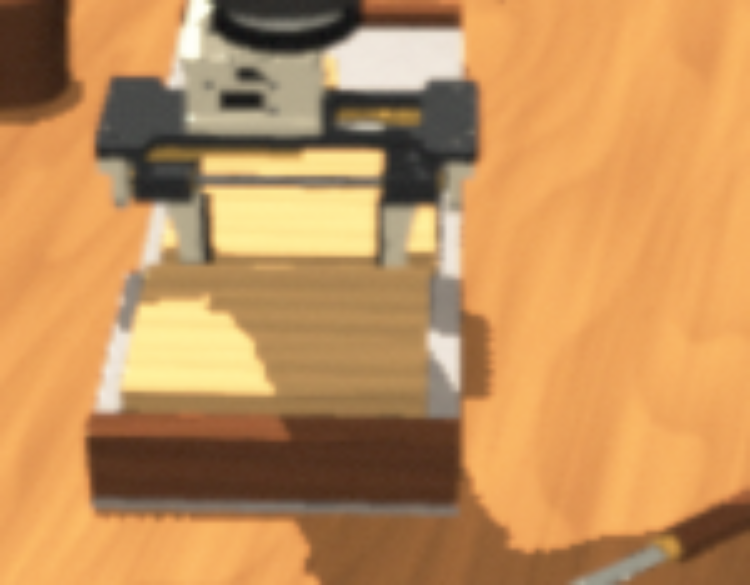

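The blank is flat at z 58 mm, centred within 1 mm, with about 9 mm left to the stop. Finishing slowly.

```bash
python3 -m pendant '0 -0.05 0 0 0 0 -1; 0 -0.1 0 0 0 0 -1; 0 -0.15 0 0 0 0 -1; 0 -0.18 0 0 0 0 -1; 0 -0.2 0 0 0 0 -1'; python3 -m pendant '0 -0.025 0 0 0 0 -1; 0 -0.025 0 0 0 0 -1';python3 -m pendant '0 -0.025 0 0 0 0 -1; 0 -0.025 0 0 0 0 -1'
```

```text
t: 18.6
ee_pos: [0.5185, 0.0788, 0.113]
eef_rot: [0.073, 0.703, 0.073, -0.703]
wrist_force: [0.5, -0.9, 1.9]
grip_width: 0.0878
t: 18.8
ee_pos: [0.5183, 0.0798, 0.113]
eef_rot: [0.073, 0.703, 0.073, -0.703]
wrist_force: [-0.2, 0.3, 0.5]
grip_width: 0.0878
t: 19.0
ee_pos: [0.518, 0.0806, 0.113]
eef_rot: [-0.073, -0.703, -0.073, 0.703]
wrist_force: [0.2, -1.1, 0.8]
grip_width: 0.0878
```

```bash
python3 -m pendant '0 -0.025 0 0 0 0 -1; 0 -0.025 0 0 0 0 -1'; python3 -m pendant '0 -0.02 0 0 0 0 -1; 0 -0.02 0 0 0 0 -1';python3 -m pendant '0 -0.02 0 0 0 0 -1; 0 -0.02 0 0 0 0 -1'
```

```text
t: 19.2
ee_pos: [0.5179, 0.0813, 0.113]
eef_rot: [-0.073, -0.703, -0.072, 0.703]
wrist_force: [1.5, -4.3, 0.8]
grip_width: 0.0875
t: 19.4
ee_pos: [0.5178, 0.0814, 0.113]
eef_rot: [-0.073, -0.703, -0.072, 0.703]
wrist_force: [3.0, -9.3, 0.7]
grip_width: 0.0879
t: 19.6
ee_pos: [0.5178, 0.0815, 0.1131]
eef_rot: [-0.073, -0.703, -0.072, 0.704]
wrist_force: [5.8, -13.6, 0.2]
grip_width: 0.0877
```

The blank meets the stop firmly (13.6 N). Backing off straight, then up, then checking.

```bash
python3 -m pendant '0 0.05 0 0 0 0 -1; 0 0.2 0 0 0 0 -1; 0 0.5 0 0 0 0 -1; 0 0.5 0 0 0 0 -1; -1 0.5 0 0 0 0 -1; -2 0.5 0 0 0 0 -1; -3 0.5 0 0 0 0 -1; -3.5 0.5 0 0 0 0 -1'; python3 goal.py .515 .25 .30 191.7 x
```

```text
t: 20.4
ee_pos: [0.5227, 0.0638, 0.2568]
eef_rot: [0.072, 0.705, 0.073, -0.702]
wrist_force: [0.5, 0.1, 0.2]
grip_width: 0.0875
t 20.4 pos [0.5227 0.0638 0.2568] jaw yaw -168.19 down [ 0.0046  0.0018 -1.    ] grip 0.0875 F [0.5 0.1 0.2] j [ 0.49  0.14 -0.37  0.   -1.06 -0.29]
shift units [-1.073 -4.598 -0.77 ] rot [ 0.002  -0.0048  0.0008]
```

```bash
python3 -m pendant '-1 -1 -0.2 0 0 0 -1; -1 -2 -0.4 0 0 0 -1; -1 -3 -0.6 0 0 0 -1; -1 -4 -0.7 0 0 0 -1; -1 -4.6 -0.77 0 0 0 -1; -1 -4.6 -0.77 0 0 0 -1; -1 -4.6 -0.77 0 0 0 -1; -1 -4.6 -0.77 0 0 0 -1'; python3 m4.py z wrist side scene
```

```text
t: 21.2
ee_pos: [0.5141, 0.2494, 0.2929]
eef_rot: [-0.073, -0.703, -0.073, 0.703]
wrist_force: [0.3, -1.1, 0.4]
grip_width: 0.0875
wrist blank 17721 z 0.0565 tilt 0.0007 0.0003 Bctr [ -2.2 159.1] [150.  119.3] 11.66 B [[-0.0761, 0.1], [0.0718, 0.2185]]
wrist rest 6125 z 0.0384 tilt 0.0008 0.0005 Bctr [ -3.3 147.2] [180.3 144.2] 11.82 B [[-0.0928, 0.0756], [0.0864, 0.2173]]
wrist stop 2688 z 0.0504 tilt 0.0007 0.0026 Bctr [ -3.3 228.9] [179.6  19.5] 11.74 B [[-0.0923, 0.2193], [0.0856, 0.2384]]
side blank 1636 z 0.0581 tilt 0.0011 0.0016 Bctr [ -3.4 161.6] [149.6 124.9] 11.63 B [[-0.0776, 0.1005], [0.0703, 0.2223]]
side rest 151 z 0.0399 tilt 0.0118 0.0019 Bctr [-86.2 140.9] [ 13.4 127.7] 12.46 B [[-0.0926, 0.0776], [-0.0787, 0.2043]]
side stop 413 z 0.0521 tilt 0.0034 -0.0123 Bctr [ -3.6 231.6] [178.5  28.6] 10.84 B [[-0.0926, 0.2177], [0.0838, 0.2432]]
side middle 983 z 0.0421 tilt 0.0003 -0.0009 Bctr [-5.2 -0.7] [150.2 125.8] 12.22 B [[-0.08, -0.0622], [0.0684, 0.0604]]
scene blank 1436 z 0.0584 tilt 0.0001 0.0007 Bctr [ -1.2 160.5] [155.  122.5] 11.99 B [[-0.0753, 0.1006], [0.0747, 0.2209]]
scene rest 307 z 0.0403 tilt -0.0022 0.0005 Bctr [ 29.7 103.7] [229.4 111.8] 49.96 B [[-0.0881, 0.0744], [0.0902, 0.2145]]
scene stop 322 z 0.0523 tilt -0.0016 0.0125 Bctr [ -2.  230.7] [182.6  32.2] 8.34 B [[-0.0909, 0.2124], [0.0881, 0.2415]]
scene middle 991 z 0.0422 tilt 0.0012 -0.0009 Bctr [-1.9 -2.1] [155.2 123.2] 12.16 B [[-0.0776, -0.0612], [0.0734, 0.0579]]
```

View pics/z_wrist.png

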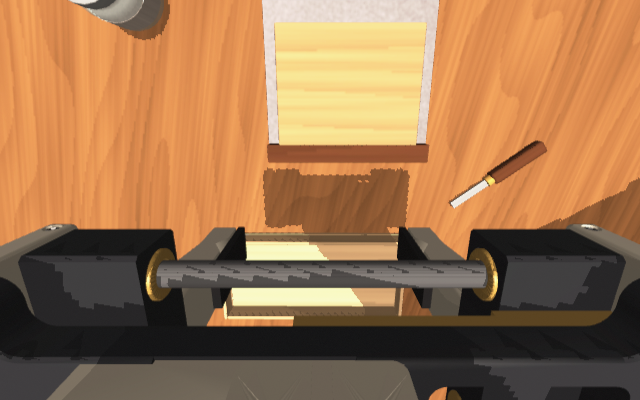

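View pics/z_scene.png

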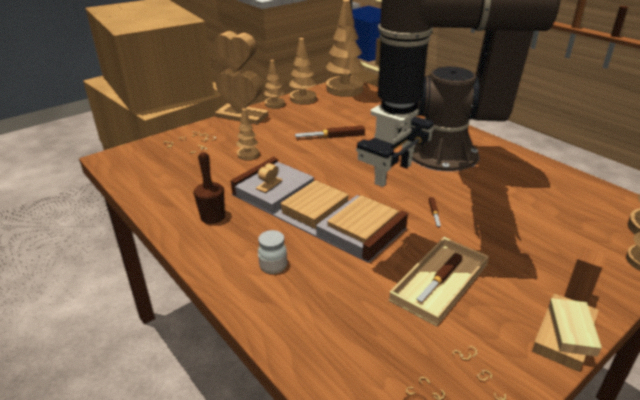

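All three views show the blank against the stop, square within 0.2° and centred within about 1 mm. Now I compare before and after to confirm that the lower blanks, heart and bystanders stayed put.

```bash
python3 - <<'E'
from h import *
from m2 import c0,R
a=cv2.imread('pics/scene0.png'); b=cv2.imread('pics/z_scene.png')
f=lambda i:cv2.resize(i[165:225,270:360],None,fx=8,fy=5,interpolation=cv2.INTER_CUBIC)
cv2.imwrite('pics/cmp.png',np.vstack([f(a),f(b)])[:600])
# side faces / edges depth of lower blanks, same cameras before/after
from h import cloud
for n in ['scene','side']:
    p0=dict(np.load('pics/%s0.npz'%n)); p1=optics.read_camera(n)
    for t,p in (('before',p0),('after',p1)):
        W=cloud(p); ok=p['range_z']>0; B=(W[...,:2]-c0)@R; z=W[...,2]
        for nm,lo,hi in (('mid',.026,.040),('bot',.009,.022)):
            m=ok&(z>lo)&(z<hi)&(abs(B[...,0])<.082)&(abs(B[...,1])<.075)
            print(n,t,nm,m.sum(),np.percentile(B[m]*1000,[2,10,50,90,98],axis=0).round(1).T.tolist())
    for l in ['heart','tree','mallet','jar','chisel']:
        print(n,l,[(round(o['confidence'],2),np.round(o['position']).tolist()) for o in optics.cut_out(p1,l)][:3])
E
```

```text
scene before mid 264 [[-71.5, -48.5, 68.3, 73.0, 74.8], [-55.7, -37.9, 54.0, 57.8, 73.6]]
scene before bot 187 [[-70.2, -23.8, 69.0, 72.3, 78.9], [-58.9, -46.9, 20.7, 55.5, 56.9]]
scene after mid 349 [[-76.9, -53.6, 45.8, 72.3, 74.1], [-59.5, -41.7, 39.4, 57.6, 59.1]]
scene after bot 189 [[-66.1, -17.2, 68.7, 72.2, 78.8], [-60.3, -48.5, 19.9, 55.5, 56.6]]
scene heart [(0.69, [179.0, 266.0])]
scene tree [(0.85, [139.0, 247.0]), (0.21, [217.0, 360.0])]
scene mallet [(0.65, [196.0, 208.0])]
scene jar [(0.72, [253.0, 274.0]), (0.69, [177.0, 269.0]), (0.41, [284.0, 439.0])]
scene chisel [(0.69, [273.0, 443.0]), (0.62, [209.0, 436.0]), (0.58, [130.0, 340.0])]
side before mid 219 [[-77.4, -65.4, -2.4, 56.1, 68.7], [52.1, 54.1, 57.0, 60.4, 73.8]]
side before bot 3 [[77.3, 77.4, 78.2, 78.3, 78.3], [-45.1, -36.3, 7.7, 14.9, 16.4]]
side after mid 306 [[-78.4, -70.1, -8.7, 55.5, 66.2], [-59.3, -27.1, 55.7, 59.1, 61.0]]
side after bot 4 [[-71.4, -33.4, 79.3, 81.6, 81.8], [-60.4, -38.3, 27.0, 30.5, 31.4]]
side heart [(0.76, [181.0, 297.0])]
side tree [(0.8, [152.0, 347.0])]
side mallet []
side jar [(0.56, [223.0, 222.0])]
side chisel [(0.84, [288.0, 387.0]), (0.7, [330.0, 290.0]), (0.56, [183.0, 444.0])]
```

View pics/cmp.png

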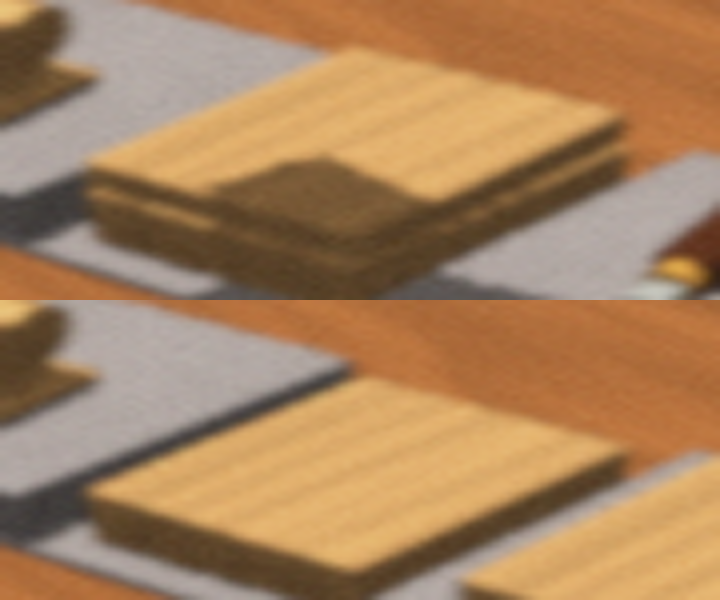

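The comparison shows the middle blank's corners at the same pixels before and after: (90,190) and (625,150). The heart is unmoved as well. Handing in.

```bash
python3 - <<'E'
from h import *
print(ticket.close_job()); print(monitor.sense()['t'])
E
```

```text
the job is handed in; nothing more can be done
None
the job is handed in; nothing more can be done
```

The job is done and handed in at about 22 s. The middle-sized chisel lies flat in the tool tray, and the top blank now lies on the rest I cleared (the +y one). I slid the blank across with both open fingers until it met the end stop at about 14 N.

**Last checks**
- **Blank:** it lies flat, with its top at 58 mm and almost no tilt. It is square to within about 0.2° and touches the stop within measuring error. Its centring error along x is about 0.2–1.1 mm, depending on the camera.
- **Lower blanks and heart:** the middle blank's corners and the heart are at the same pixels before and after. The bottom blank's depth readings match before and after from the scene camera. The side camera hardly sees that blank.
- **Chisel in the tray, tree, jar, other chisels:** both fixed cameras found them where expected.

**What disagreed or failed**
- The cameras differ by 2–3 mm in absolute position, and the wrist camera reads about 1.7 mm low, so I relied on relative measurements.
- The final mallet detection missed in the side view, but it was found in place in the scene view.

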